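# Hand over the weighing-in to the next ingredient

### The arm

A 6-joint arm with a two-finger parallel gripper is mounted at the origin on a cart in front of the work surface, level with it; the furniture and walls round the work are solid. World frame = base frame: x ahead of the robot, y to its left, z up, the work surface at z = 0. Lengths are in m, angles in rad, forces in N, time in s.
With the tool pointing down it reaches from about 0.4 to 0.925 m from the base axis. Payload 3.4 kg.
Tool frame: the origin (TCP) lies between the finger pads, 19 mm behind the fingertips; this is the grasp point; z points along the fingers, y is the line along which they close (so a half turn about z gives the same grasp; the last joint's range is limited). The gripper opens to 85 mm and grips with 20 to 120 N. Pads are 22 mm wide; open, the fingers measure 114 mm over their backs; the gripper's body (76 mm by 85 mm) begins 54 mm behind the grasp point. The pads swing forward as they close: fully open they stand 13 mm farther back than shut.
Start: joints at [1.085, 0.307, 1.506, -0, 1.328, -0.073], TCP at [0.23, 0.527, 0.25] pointing down, gripper open.
Joint ranges: [-3.12, 3.12], [-1.05, 2.28], [0.14, 2.33], [-1.42, 4.57], [0.1, 2.73], [-2.68, 2.68]. Speed limits (rad/s): [2.57, 2.57, 3.14, 3.14, 3.14, 3.14].

### API

Orientations are given as a unit quaternion [w, x, y, z].
In Python, from plant import env, eyes, readout gives the robot as it stands (env), with the cameras (eyes) and the readings (readout).
- The arm moves only by the shell command python3 drive.py 'ROWS' [FORCE]. ROWS is rows parted by semicolons, their numbers by spaces, 1 to 5 of them, each of 7 numbers: dx, dy, dz in m, then a rotation vector rx, ry, rz in rad, then the opening from 0.0 (shut) to 1.0 (fully open); each row shifts and turns the commanded pose from where the row before left it, along the tool's axes as they then stand; what a row does not reach is not made up. A row lasts 1/12 s, in which the tool goes at most 0.0417 m and 0.125 rad, less where a joint would pass 70% of its speed; a pose out of reach is approached as far as the arm can. The fingers move at their own pace and stop on an object; FORCE is the grip in N (left out, the last holds). Time passes only in rows, so rows that do not move let the fingers close. It prints the time, the measured TCP pose, the force, the opening and the grip force at its end.
- readout.observe(): the state, without advancing time (a new reading comes with each control period).
- eyes.grab_frame(name): name is "scene" or "top" or "wrist"; returns a dict with "image" (384x512x3 uint8, red, green, blue), "vertical_fov" (degrees; the focal length in pixels is half the picture's height over the tangent of half this angle, whatever the lens; pixels are square), "cx", "cy" (the principal point, pixels), "R" (3x3) and "t" (3): a world point X has camera coordinates R X + t. Camera axes: x right, y down, z forward; pixel columns grow to the right and rows downward; lengths in m; the calibration is good to about 2 mm. The wrist camera is an equidistant fisheye: a pixel r from the principal point sees the ray r / f radians off the axis. A picture is of the moment at which its call begins. There is no depth.
- env.close_job(): hands the job in; it is judged then, once.
The state is a dict: "clock": time; "q": joint angles; "qd": joint speeds; "tau": joint torques, N m; "ee_pos": TCP position; "tool_rot": TCP orientation; "wrist_force": force on the tool from outside, world axes, zero at the start; "torque": the same for the moment, N m; "finger_gap": opening from 0.0 (shut) to 1.0 (fully open); "gripper_force": force on a finger pad.
Only numpy, scipy, OpenCV 4.12 (cv2) and the standard library are available. Lean on these libraries where they do the work, as an engineer would, in place of code of your own. Each camera call takes 0.05 s, during which the arm holds its last target. There are 200 camera calls.

### The job

The sugar has been weighed, so move the class on to the next ingredient: shut the hinged lid of the sugar jar and zero the scale with a press of its white button (the red one switches it off: leave it), then point straight down at the bowl of pumpkin seeds, with the fingertips over its middle and just above the rim. Point without touching the bowl, hold still there for at least two seconds, and finish still pointing. Use only the fingertips, pick nothing up, and leave the jar, the bowls and everything else standing where they are.

Things in the scene. Friction and masses are not known exactly. Their poses are not given: they have to be found in the camera images.
- sugar_jar: clip-top glass jar of pale sugar, 94 mm across, 135 mm tall shut, 0.66 kg, loose, on the table. Origin: centre of its underside; z up. Its lid's hinge is at its +x side, its wire clip lever at its -x side (the lever is fixed and hangs down; it needs no handling). The way to shut the lid is to push its outer face, from the +x side, over towards -x
- sugar_jar_lid (a joint): hinge of the jar's lid (glass disc with an orange seal, 86 mm across, 12 mm thick, 90 g): 0 shut, up to 1.92 rad open; starts at 1.7 to 1.9, a little past upright, its edge about 0.22 m above the table. The hinge is light (under 0.1 N m) with some friction: the lid stays put near upright; brought over below 1.0 rad it sinks shut by itself in 2 to 5 s, or may be pressed down gently
- lid_hinge (a point): the lid's hinge line at the jar's +x side, 53 mm from the jar's axis and 122 mm above the table; its x axis points away from the jar, its y axis along the hinge
- lid_edge (a point): the point of the lid's rim farthest from the hinge, 95 mm from the hinge line; moves with the lid
- scale: round flat kitchen scale with a black display end, 176 x 246 mm, 33 mm high, standing firmly (it does not slide); origin: centre of its underside. The display and buttons are at its -y end, which faces the robot more or less
- white_button (a point): centre of the top of the white (tare) button, a 10 mm disc 29 mm above the table, near the -y edge of the scale's display end, on its +x side. Pressed straight down it sinks 1.5 mm on a spring (4 N per mm, 6 N fully down) and springs back
- scale_button_1 (a joint): travel of the white button: 0 up, 0.0015 m fully down; it counts as pressed beyond 0.001
- red_button (a point): centre of the top of the red on/off button, like the white one and 28 mm from it along the scale's x axis, on the -x side
- scale_button_0 (a joint): travel of the red button: 0 up, 0.0015 m fully down; must stay up
- weighing_plate: white plate 200 mm across, lying on the scale's platter, its rim about 52 mm above the table; it comes within 65 mm or so of the buttons; loose
- pumpkin_seed_bowl: glass bowl holding dark green pumpkin seeds, 178 mm across, 82 mm tall, loose; origin: centre of its underside
- seed_bowl_mouth (a point): centre of the pumpkin seed bowl's mouth, level with its rim 82 mm above the table: the place to point at. Pointing counts with the TCP (the point between the finger pads, about 19 mm short of the fingertips) less than 45 mm aside of it and less than 100 mm above it, with the fingers pointing down
- oat_bowl: a like glass bowl, holding pale oat flakes, 178 mm across, 82 mm tall, loose; origin: centre of its underside. The three bowls stand in any order
- linseed_bowl: steel-rimmed bowl of brown linseed, 190 mm across, 80 mm tall, loose; origin: centre of its underside
- honey_jar: honey jar with a gold lid, 77 mm across, 120 mm tall, bystander, loose; origin: centre of its underside
- timer: white kitchen timer with a red knob, 66 mm across, 46 mm tall, bystander, loose; origin: centre of its underside

How it is judged:
On the way, in this order (a step that is already met when the one before it is completed fails the run):
1. the white button of the scale is pressed down (value of joint scale_button_1 above 0.001 m), for 0.05 s.
2. with the sugar jar shut, the fingers point down at the pumpkin seed bowl for two seconds (value of joint sugar_jar_lid below 0.06 rad and horizontal distance between the grasp point and seed_bowl_mouth below 0.045 m and z of the grasp point in the frame of seed_bowl_mouth between 0 and 0.1 m and angle between the grasp point's own z axis and vertical above 2.44 rad), for 2 s.
At the end, for the whole second after the job is handed in: Lid shut within 0.06 rad, jar upright and within 30 mm of its start; white button up again; tool pointing down within 40 degrees, TCP within 45 mm of the middle of the seed bowl's mouth and 0 to 100 mm above its rim; that bowl within 10 mm, every other thing within 20 mm, of its start (all of step 2 and distance of each of oat_bowl, linseed_bowl, honey_jar, timer, weighing_plate from where it was at the start of the episode below 0.02 m and distance of pumpkin_seed_bowl from where it was at the start of the episode below 0.01 m and distance of sugar_jar from where it was at the start of the episode below 0.03 m and angle between sugar_jar's own z axis and vertical below 0.1 rad and value of joint scale_button_1 below 0.0005 m); the robot touches nothing.
It fails at once if the red button is pressed (value of joint scale_button_0 above 0.0007 m).
It fails at once if the robot touches the pumpkin seed bowl (contact force between any of the fingers, the arm and pumpkin_seed_bowl above 0.5 N).
It fails at once if the sugar jar is lifted, tipped or shoved away (height (world z) of sugar_jar above 0.012 m or angle between sugar_jar's own z axis and vertical above 0.3 rad or distance of sugar_jar from where it was at the start of the episode above 0.04 m).
It fails at once if a bystander is pushed or picked up (distance of any of oat_bowl, linseed_bowl, honey_jar, timer, weighing_plate from where it was at the start of the episode above 0.025 m).
It also fails if it takes over 58 s, if anything falls off the work surface, if the arm or the gripper's body presses on something with over 40 N, if the wrist force passes 120 N, or if a joint passes its speed limit or range.

## Working session

There is one attempt and no reset: what is moved stays moved. The work goes in short steps, Python scripts to look and compute and a shell command to move; the robot and the scene stay as the last step left them, time stands still between calls to the robot, and variables do not carry over. Pictures are saved under pics/ and viewed, at most 10 in all, crops included, and the job is handed in when it is done.

```bash
ls; mkdir -p pics; python3 - <<'E'
from plant import env, eyes, readout
import cv2,pickle
d={}
for n in("scene","top"):
    f=eyes.grab_frame(n);d[n]=f
    cv2.imwrite(f"pics/{n}0.png",cv2.resize(f["image"][:,:,::-1],(800,600),interpolation=cv2.INTER_CUBIC))
    print(n,f["vertical_fov"],f["cx"],f["cy"],f["R"],f["t"])
pickle.dump(d,open("f0.pkl","wb"))
o=readout.observe();print(o["clock"],o["ee_pos"],o["tool_rot"],o["finger_gap"])
E
```

```text
drive.py
pics
plant.py
scene 44.57610912875705 258.3817015798181 193.45683906821537 [[ 0.42553064 -0.90470971  0.02059191]
 [-0.53192414 -0.26847012 -0.80310678]
 [ 0.73210681  0.33079321 -0.5954792 ]] [-0.24142449  0.37010147  0.91508941]
top 57.8955756135753 252.99742681938534 192.83747714383807 [[ 0.02069459 -0.99978493  0.00135468]
 [-0.98295582 -0.02059378 -0.18268487]
 [ 0.18267347  0.002449   -0.98317059]] [0.01295496 0.55142843 0.88436727]
0.1 [0.22991591 0.52640172 0.24920769] [-2.30843563e-04  2.04455833e-01  9.78875376e-01 -8.70127972e-04] 0.9997994977041108
```

View pics/scene0.png

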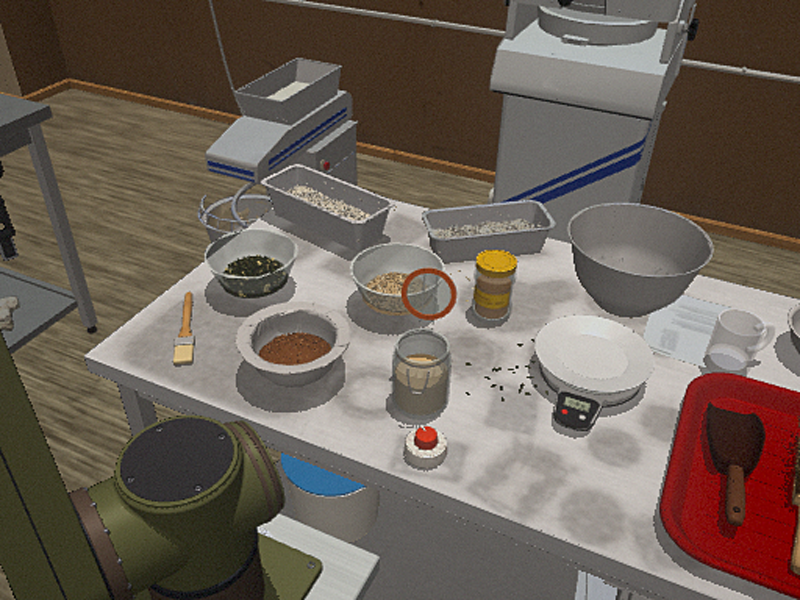

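View pics/top0.png

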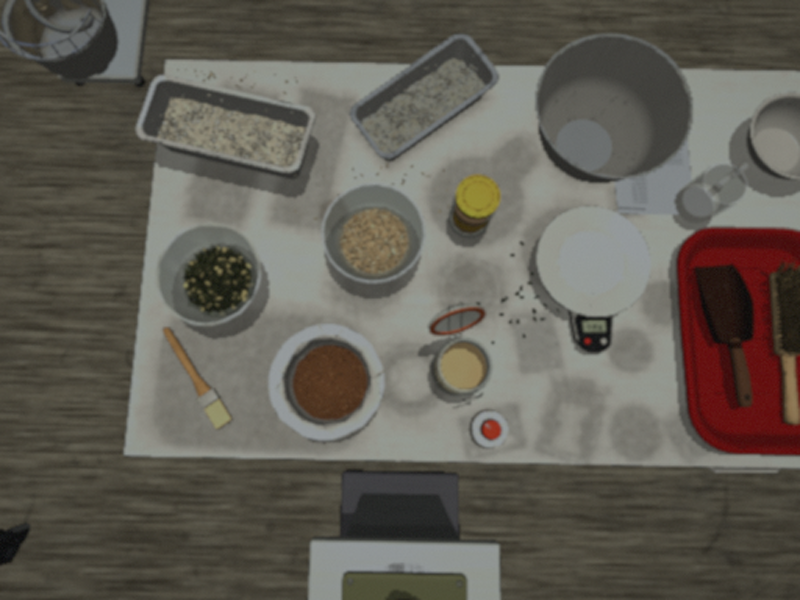

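Scene: seed bowl at about (252,270), jar (421,372) with its lid open at (430,293), scale buttons (565–585,412). Top: seed bowl (210,277), jar mouth (461,366), lid (457,320), buttons (588–603,340). Enlarged crops next.

```bash
cat > h.py <<'E'
import numpy as np,pickle
def ray(f,u,v):
    F=f["image"].shape[0]/2/np.tan(np.radians(f["vertical_fov"])/2)
    R=np.array(f["R"]);t=np.array(f["t"])
    d=R.T@np.array([(u-f["cx"])/F,(v-f["cy"])/F,1]);return -R.T@t,d
def atz(f,u,v,z):
    c,d=ray(f,u,v);return c+d*(z-c[2])/d[2]
def tri(f,p,g,q):
    A=[];b=[]
    for fr,(u,v) in((f,p),(g,q)):
        c,d=ray(fr,u,v);d/=np.linalg.norm(d);P=np.eye(3)-np.outer(d,d);A.append(P);b.append(P@c)
    x,r,_,_=np.linalg.lstsq(np.vstack(A),np.hstack(b),rcond=None);return x,np.sqrt(r)
E
python3 - <<'E'
import pickle,cv2,numpy as np
d=pickle.load(open("f0.pkl","rb"))
def crop(n,u,v,w,h,s):
    return cv2.resize(d[n]["image"][v:v+h,u:u+w,::-1],(w*s,h*s),interpolation=cv2.INTER_CUBIC)
# left: jar in top x266-326 y185-265 (5x) ; scene jar x240-300,y165-285
a=crop("top",360,190,40,40,10)   # buttons
b=crop("scene",345,245,50,40,8)
c=crop("top",265,190,57,70,5)  # jar
e=crop("scene",243,168,57,105,5)
im=np.zeros((600,800,3),np.uint8)
im[:320,:320]=cv2.resize(a,(320,320)) # 8x
im[320:600,:400]=crop("scene",345,245,50,35,8)
im[:350,420:705]=c
cv2.imwrite("pics/c1.png",im)
im=np.zeros((600,800,3),np.uint8)
im[:525,:285]=e
im[:400,300:800]=crop("top",95,135,100,80,5)
cv2.imwrite("pics/c2.png",im)
E
```

```text
(no output)
```

View pics/c1.png

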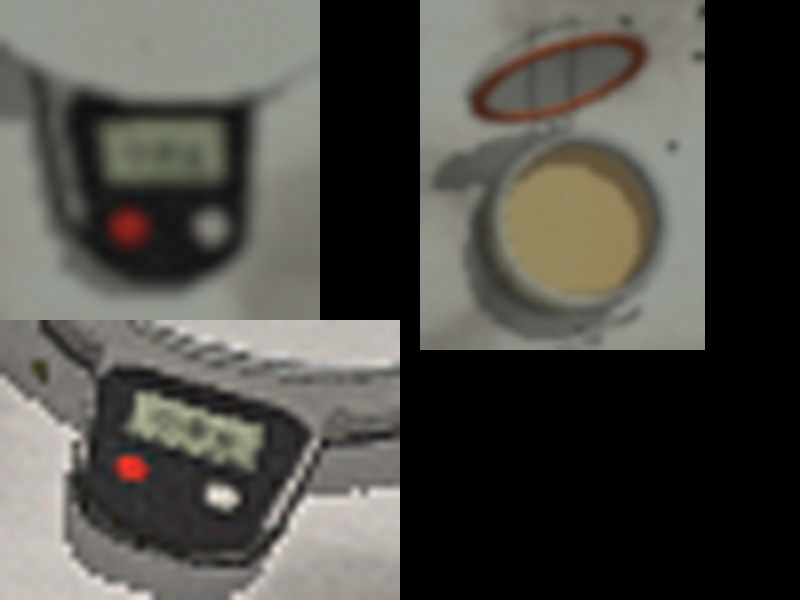

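View pics/c2.png

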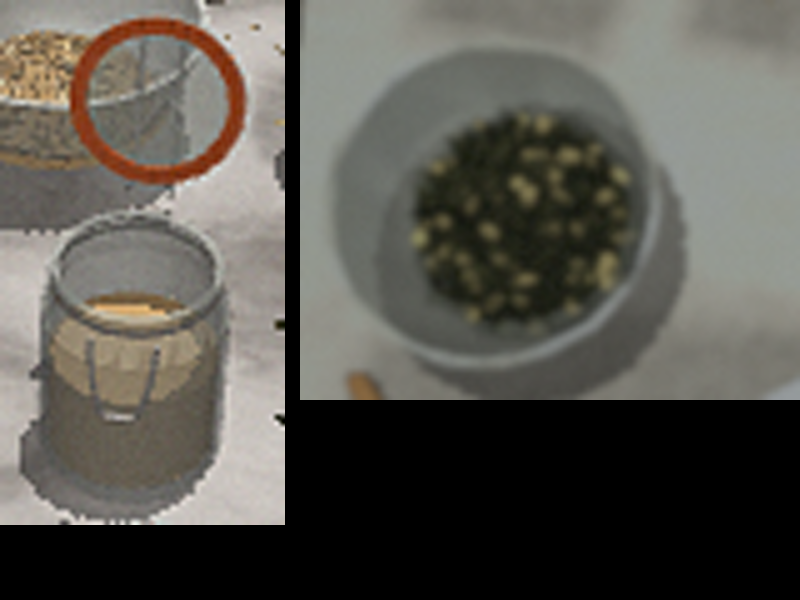

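Crop pixels: white button at top (386.0,217.9) and scene (372.1,266.5). Red is (375.5,217.8) / (360.9,262.9). Jar rim centre is (296.5,233.9) / (269.9,221.5), lid centre (292.1,204.9) / (274.1,187.5), and seed bowl rim centre top (133.7,175.7).

```bash
python3 - <<'E'
from h import *
np.set_printoptions(precision=4,suppress=True)
d=pickle.load(open("f0.pkl","rb"));T=d["top"];S=d["scene"]
w=tri(T,(386.0,217.9),S,(372.1,266.5));r=tri(T,(375.5,217.8),S,(360.9,262.9))
print("w",*w,atz(T,386,217.9,.029),atz(S,372.1,266.5,.029));print("r",*r,np.linalg.norm(w[0]-r[0]),atz(T,375.5,217.8,.029),atz(S,360.9,262.9,.029))
print("jar",*tri(T,(296.5,233.9),S,(269.9,221.5)),atz(T,296.5,233.9,.12))
L,e=tri(T,(292.1,204.9),S,(274.1,187.5));print("lid",L,e)
A=atz(T,265+50/5-.5,190+103/5-.5,L[2]);B=atz(T,265+228/5-.5,190+51/5-.5,L[2]);h=B-A
print("lid tips",A,B,np.linalg.norm(h),"tilt of hinge deg",np.degrees(np.arctan2(h[0],-h[1])))
print("bowl T",atz(T,133.7,175.7,.082),"S",atz(S,251*.64,263*.64,.082))
# others: oat, honey, timer, plate
for n,u,v,z in(("oat",373,232,.082),("honey",478,195,.12),("timer",490,429,.046),("linseed",327,382,.08),("plate",593,262,.052)):print(n,atz(T,u*.64,v*.64,z))
E
R='0 0 0 0 0 .1152 0;0 0 0 0 0 .1152 0;0 0 0 0 0 .1152 0;0 0 0 0 0 .1152 0;0 0 0 0 0 .1152 0' >/dev/null
python3 drive.py '0 0 0 0 0 .1152 0;0 0 0 0 0 .1152 0;0 0 0 0 0 .1152 0;0 0 0 0 0 .1152 0;0 0 0 0 0 .1152 0'
python3 drive.py '0 0 0 0 0 .1152 0;0 0 0 0 0 .1152 0;0 0 0 0 0 .1152 0;0 0 0 0 0 .1152 0;0 0 0 0 0 .1152 0'
```

```text
clock: 0.52
ee_pos: [0.23, 0.5266, 0.2495]
tool_rot: [0.0, 0.477, 0.879, -0.001]
wrist_force: [-1.0, -0.1, 0.6]
finger_gap: 0.298
gripper_force: 0.0
clock: 0.93
ee_pos: [0.23, 0.5266, 0.2494]
tool_rot: [0.0, 0.707, 0.708, -0.001]
wrist_force: [0.1, 0.9, 0.2]
finger_gap: -0.002
gripper_force: 0.0
```

```bash

python3 drive.py '-.033 .021 0 0 0 0 0;-.033 .021 0 0 0 0 0;-.033 .021 0 0 0 0 0;-.033 .021 0 0 0 0 0;-.033 .021 0 0 0 0 0'
python3 drive.py '-.033 .021 0 0 0 0 0;-.033 .021 0 0 0 0 0;-.033 .021 0 0 0 0 0;-.033 .021 0 0 0 0 0;-.033 .021 0 0 0 0 0' | sed -n 2p
python3 drive.py '-.033 .021 0 0 0 0 0;-.033 .021 0 0 0 0 0;-.033 .021 0 0 0 0 0;-.033 .021 0 0 0 0 0;-.033 .021 0 0 0 0 0;' | sed -n 2p
python3 - <<'E'
from plant import env, eyes, readout
import cv2,pickle,numpy as np
o=readout.observe();print(o["clock"],o["ee_pos"],o["q"])
im=np.zeros((576,768,3),np.uint8)
f=eyes.grab_frame("wrist");print(f["vertical_fov"],f["cx"],f["cy"],f["R"],f["t"]);pickle.dump(f,open("w1.pkl","wb"))
im=cv2.resize(f["image"][:,:,::-1],(768,576),interpolation=cv2.INTER_CUBIC)
cv2.imwrite("pics/w1.png",im)
E
```

```text
clock: 1.35
ee_pos: [0.3365, 0.361, 0.2496]
tool_rot: [0.0, 0.704, 0.71, -0.0]
wrist_force: [1.1, 0.1, -0.3]
finger_gap: -0.003
gripper_force: 0.0
ee_pos: [0.4428, 0.1965, 0.2498]
ee_pos: [0.549, 0.0323, 0.2497]
2.1833 [0.54898961 0.03225521 0.24965695] [-1.82246198e-02  2.72639359e-01  1.55824830e+00  1.59739320e-04
  1.31150106e+00 -2.48743155e-02]
65.70646984690485 257.4067616686159 191.59664166637074 [[ 9.99977528e-01  6.67470649e-03 -6.26194155e-04]
 [ 6.54549125e-03 -9.51871117e-01  3.06428676e-01]
 [ 1.44926534e-03 -3.06425888e-01 -9.51893416e-01]] [-0.54964167 -0.01214582  0.3886615 ]
```

View pics/w1.png

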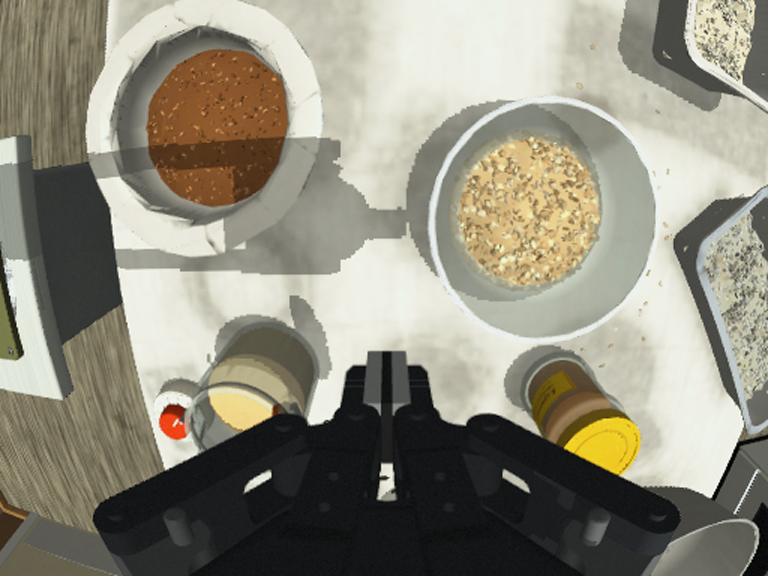

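Wrist view: closed fingers at (386,375), with the oat bowl (542,215) and honey (600,440) well clear of the push line. The jar is at (250,390). The fingers are on the lid's outer side. Now I'll lower and push.

```bash

python3 drive.py '-.035 .018 0 0 0 0 0;-.036 .018 0 0 0 0 0;0 0 .028 0 0 0 0;0 0 .027 0 0 0 0;0 0 0 0 0 0 0'|sed -n '2p;4p'
python3 drive.py '-.003 -.01 0 0 0 0 0;-.003 -.01 0 0 0 0 0;-.003 -.01 0 0 0 0 0;-.003 -.01 0 0 0 0 0;-.003 -.01 0 0 0 0 0'|sed -n '1,2p;4p'
python3 drive.py '-.003 -.01 0 0 0 0 0;-.003 -.01 0 0 0 0 0;-.003 -.01 0 0 0 0 0;-.003 -.01 0 0 0 0 0;-.003 -.01 0 0 0 0 0'|sed -n '1,2p;4p'
python3 - <<'E'
from plant import env, eyes, readout
import cv2,pickle,numpy as np
f=eyes.grab_frame("scene");g=eyes.grab_frame("top")
im=np.hstack([cv2.resize(f["image"][130:290,210:310,::-1],(375,600),interpolation=cv2.INTER_CUBIC),cv2.resize(g["image"][150:290,230:330,::-1],(425,595),interpolation=cv2.INTER_CUBIC)[:600] if 0 else cv2.resize(g["image"][150:291,230:330,::-1],(425,600))])
cv2.imwrite("pics/p1.png",im)
E
```

```text
ee_pos: [0.5813, -0.0369, 0.1895]
wrist_force: [-1.4, -0.6, 0.2]
clock: 3.07
ee_pos: [0.5343, -0.052, 0.1965]
wrist_force: [-0.0, 0.9, -0.1]
clock: 3.48
ee_pos: [0.4845, -0.0676, 0.1952]
wrist_force: [1.7, -0.1, -0.8]
```

View pics/p1.png

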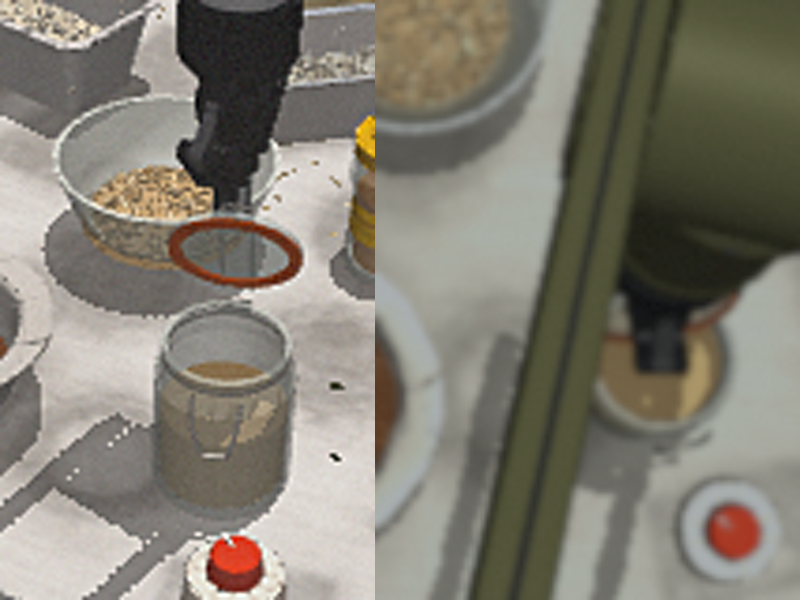

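The lid (scene crop 235,250) is coming over with the finger on its outer face, and the jar hasn't moved. Next I keep pushing, slightly lower.

```bash

python3 drive.py '-.003 -.01 .002 0 0 0 0;-.003 -.01 .002 0 0 0 0;-.003 -.01 .002 0 0 0 0;-.003 -.01 .002 0 0 0 0;-.003 -.01 .002 0 0 0 0'|sed -n '1,2p;4p'
python3 drive.py '0 -.005 .01 0 0 0 0;0 -.005 .01 0 0 0 0;0 0 0 0 0 0 0'|sed -n '1,2p;4p'
python3 - <<'E'
from plant import env, eyes, readout
import cv2,pickle,numpy as np
f=eyes.grab_frame("scene")
cv2.imwrite("pics/p2.png",cv2.resize(f["image"][130:290,210:310,::-1],(375,600),interpolation=cv2.INTER_CUBIC))
E
```

```text
clock: 4.0
ee_pos: [0.4338, -0.0829, 0.1845]
wrist_force: [0.6, -0.3, 0.4]
clock: 4.25
ee_pos: [0.4216, -0.0824, 0.1633]
wrist_force: [-1.1, 1.2, -1.2]
```

View pics/p2.png

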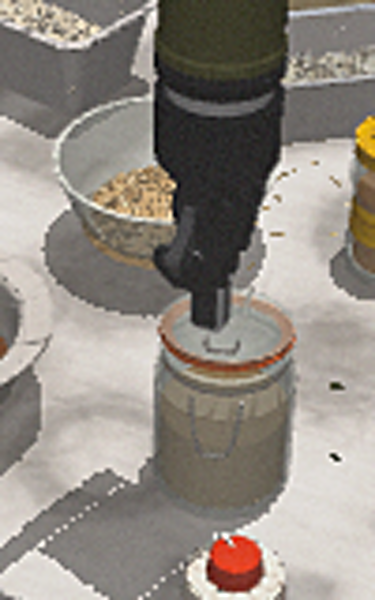

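Lid is nearly flat and sinking (230,345). Off to the button.

```bash

python3 drive.py '0 0 -.03 0 0 0 0;-.03 .008 -.02 0 0 0 0;-.037 .01 0 0 0 0 0;-.037 .01 0 0 0 0 0;-.037 .01 0 0 0 0 0'|sed -n 2p
python3 drive.py '-.037 .01 0 0 0 0 0;-.037 .01 .02 0 0 0 0;-.025 .01 .03 0 0 0 0;-.019 .009 .03 0 0 0 0;0 0 .03 0 0 0 0'|sed -n 2p
python3 drive.py '0 0 0 0 0 0 0;0 0 0 0 0 0 0'
python3 - <<'E'
from plant import env, eyes, readout
import cv2,pickle,numpy as np
f=eyes.grab_frame("scene");g=eyes.grab_frame("wrist");t=eyes.grab_frame("top")
pickle.dump((f,g,t),open("f2.pkl","wb"))
im=np.zeros((600,800,3),np.uint8)
im[:,:400]=cv2.resize(f["image"][130:310,250:370,::-1],(400,600),interpolation=cv2.INTER_CUBIC)
im[:300,400:]=cv2.resize(f["image"][240:300,330:410,::-1],(400,300),interpolation=cv2.INTER_CUBIC)
im[300:,400:]=cv2.resize(g["image"][:,:,::-1],(400,300),interpolation=cv2.INTER_AREA)
cv2.imwrite("pics/b1.png",im)
E
```

```text
ee_pos: [0.4651, -0.2251, 0.2163]
ee_pos: [0.5068, -0.3456, 0.1054]
clock: 5.3
ee_pos: [0.5023, -0.3389, 0.1041]
tool_rot: [-0.003, 0.705, 0.709, -0.0]
wrist_force: [0.6, 0.6, -0.1]
finger_gap: 0.001
gripper_force: 0.0
```

View pics/b1.png

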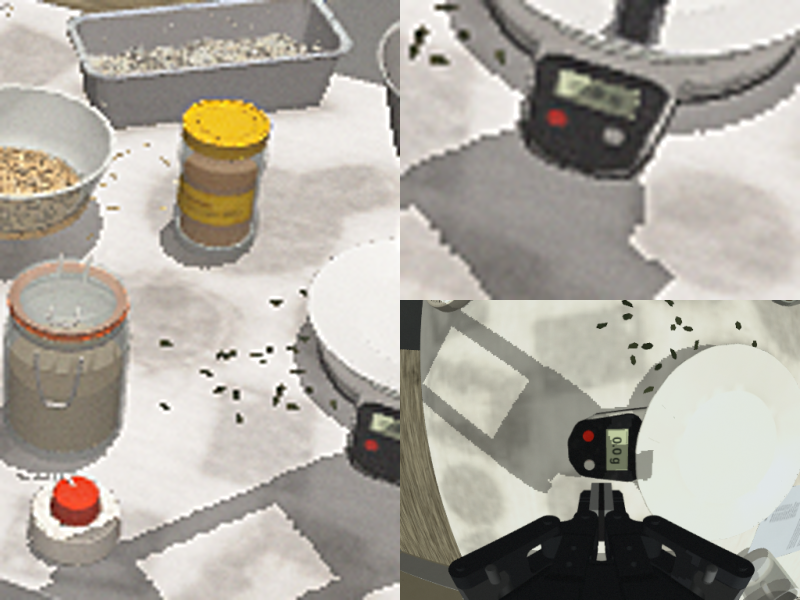

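Lid is shut to the eye (68,300). In the wrist view (half size) white is at (589,465) and red at (588,436). I'll refine the button with the wrist picture.

```bash
python3 - <<'E'
from h import *
import cv2
f,g,t=pickle.load(open("f2.pkl","rb"))
def fish(f,u,v,z):
    F=192/np.tan(np.radians(f["vertical_fov"])/2);R=np.array(f["R"]);T=np.array(f["t"])
    a=np.array([u-f["cx"],v-f["cy"]]);r=np.linalg.norm(a);th=r/F
    d=R.T@np.append(np.sin(th)*a/r,np.cos(th));c=-R.T@T;return c+d*(z-c[2])/d[2]
I=g["image"].astype(int)
u0,v0=234,203;P=I[203:220,234:251].min(2);w=np.clip(P-90,0,None);yy,xx=np.mgrid[203:220,234:251]
print(P[::2,::2]);u,v=(w*xx).sum()/w.sum(),(w*yy).sum()/w.sum();print("white",u,v,fish(g,u,v,.029))
P=I[165:184,230:252];w=np.clip(P[:,:,0]-P[:,:,1]-60,0,None);yy,xx=np.mgrid[165:184,230:252]
u,v=(w*xx).sum()/w.sum(),(w*yy).sum()/w.sum();print("red",u,v,fish(g,u,v,.029))
E
```

```text
[[ 17  19  22  20  18  21  17  17  19]
 [ 13  22  66  84  98  86  61  17  18]
 [ 17  65 123 126 126 126 114  62  17]
 [ 16 123 125 125 125 124 121  87  14]
 [ 11 124 123 124 123 125 122 124  17]
 [ 14 127 124 123 123 124 123 117  18]
 [ 18  23 120 123 123 122 120  25  21]
 [  9  18  15  92 125  70  15  19  17]
 [ 16  15  16  16  16  19  17  15  15]]
white 241.80262181548355 211.20232500618351 [ 0.49271937 -0.34006518  0.029     ]
red 240.60207134637514 173.71035673187572 [ 0.49213506 -0.31201395  0.029     ]
```

```bash

python3 drive.py '-.002 -.009 .02 0 0 0 0;0 0 .02 0 0 0 0;0 0 .008 0 0 0 0;0 0 0 0 0 0 0;0 0 0 0 0 0 0'|sed -n '1,4p'
```

```text
clock: 5.87
ee_pos: [0.4956, -0.3419, 0.059]
tool_rot: [0.001, 0.704, 0.71, 0.0]
wrist_force: [-0.4, 0.3, 0.1]
```

```bash

python3 drive.py '.001 -.003 .005 0 0 0 0;0 0 .004 0 0 0 0;0 0 .001 0 0 0 0;0 0 0 0 0 0 0'|sed -n '1,4p'
python3 drive.py '0 0 .001 0 0 0 0;0 0 0 0 0 0 0'|sed -n '2p;4p'
python3 drive.py '0 0 .001 0 0 0 0;0 0 0 0 0 0 0'|sed -n '2p;4p'
```

```text
clock: 6.2
ee_pos: [0.4919, -0.3408, 0.0477]
tool_rot: [-0.0, 0.705, 0.71, 0.0]
wrist_force: [0.2, 0.1, 0.4]
ee_pos: [0.4921, -0.341, 0.0469]
wrist_force: [0.3, 0.3, 2.1]
ee_pos: [0.4921, -0.341, 0.0461]
wrist_force: [-1.3, 0.5, 5.0]
```

```bash

python3 drive.py '0 0 .001 0 0 0 0;0 0 0 0 0 0 0;0 0 0 0 0 0 0'|sed -n '2p;4p'
python3 drive.py '0 0 .001 0 0 0 0;0 0 0 0 0 0 0;0 0 0 0 0 0 0'|sed -n '1p;2p;4p'
```

```text
ee_pos: [0.4921, -0.341, 0.0459]
wrist_force: [-1.6, 1.2, 8.9]
clock: 7.03
ee_pos: [0.4921, -0.3411, 0.0458]
wrist_force: [-3.1, 3.5, 14.8]
```

Button bottomed out (14.8 N at the stop, about 4 N/mm before it). Retreating, then on to the seed bowl.

```bash

python3 drive.py '0 0 -.02 0 0 0 0;0 0 -.04 0 0 0 0;0 0 -.04 0 0 0 0;0 0 -.04 0 0 0 0;0 0 -.04 0 0 0 0'|sed -n '2p'
python3 drive.py '.02 .005 -.02 0 0 0 0;.036 .006 0 0 0 0 0;.036 .006 0 0 0 0 0;.036 .006 0 0 0 0 0;.036 .006 0 0 0 0 0'|sed -n '2p'
python3 drive.py '.036 .006 0 0 0 0 0;.036 .006 0 0 0 0 0;.036 .006 0 0 0 0 0;.036 .006 0 0 0 0 0;.036 .006 0 0 0 0 0'|sed -n '2p'
python3 drive.py '.036 .006 0 0 0 0 0;.036 .006 0 0 0 0 0;.036 .006 0 0 0 0 0;.036 .006 0 0 0 0 0;.02 .006 0 0 0 0 0'|sed -n '2p'
python3 drive.py '0 0 0 0 0 0 0;0 0 0 0 0 0 0'
python3 - <<'E'
from plant import env, eyes, readout
import cv2,pickle,numpy as np
f=eyes.grab_frame("scene");g=eyes.grab_frame("wrist");t=eyes.grab_frame("top")
pickle.dump((f,g,t),open("f3.pkl","wb"))
im=np.zeros((600,800,3),np.uint8)
im[:400,:267]=cv2.resize(f["image"][150:300,240:340,::-1],(267,400),interpolation=cv2.INTER_CUBIC)
im[:400,267:]=cv2.resize(g["image"][:,:,::-1],(533,400),interpolation=cv2.INTER_AREA)
im[400:,:267]=cv2.resize(t["image"][:,:,::-1],(267,200),interpolation=cv2.INTER_AREA)
im[400:,300:567]=cv2.resize(f["image"][240:300,330:410,::-1],(267,200),interpolation=cv2.INTER_CUBIC)
cv2.imwrite("pics/s1.png",im)
E
```

```text
ee_pos: [0.4915, -0.3407, 0.2252]
ee_pos: [0.5197, -0.1754, 0.2439]
ee_pos: [0.5484, 0.0052, 0.2436]
ee_pos: [0.5772, 0.1716, 0.2435]
clock: 8.87
ee_pos: [0.5772, 0.1687, 0.2432]
tool_rot: [0.0, 0.704, 0.711, -0.0]
wrist_force: [-0.9, -0.3, -0.5]
finger_gap: -0.005
gripper_force: 0.0
```

View pics/s1.png

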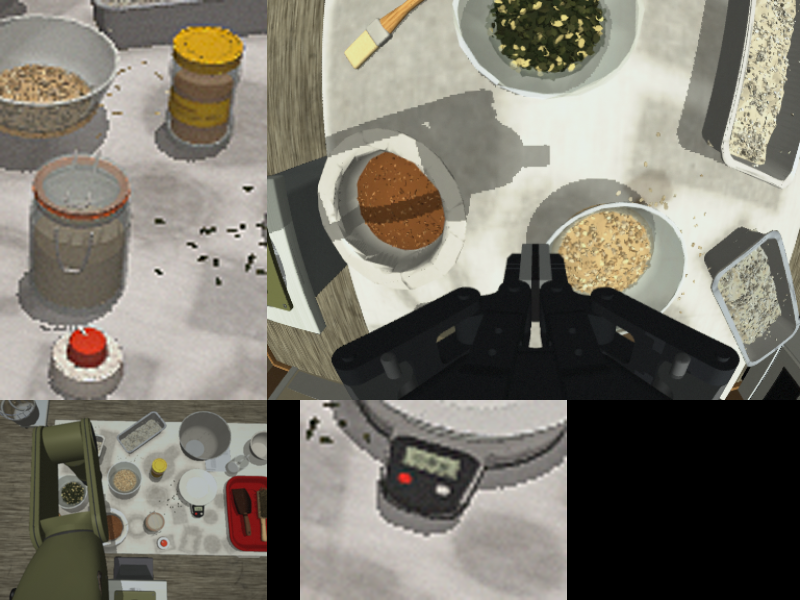

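Lid shut on the jar (82,190), button up again with the display on (442,490). The bowl rim in the wrist panel has its left at (453,15), right at (637,15), and near edge at (546,97).

```bash
python3 - <<'E'
from h import *
import cv2
np.set_printoptions(precision=4,suppress=True)
f2,_,_=pickle.load(open("f2.pkl","rb"));f,g,t=pickle.load(open("f3.pkl","rb"));f0=pickle.load(open("f0.pkl","rb"))
def fish(f,u,v,z):
    F=192/np.tan(np.radians(f["vertical_fov"])/2);R=np.array(f["R"]);T=np.array(f["t"])
    a=np.array([u-f["cx"],v-f["cy"]]);r=np.linalg.norm(a);th=r/F
    d=R.T@np.append(np.sin(th)*a/r,np.cos(th));c=-R.T@T;return c+d*(z-c[2])/d[2]
for x,y in((453,15),(637,15),(546,97)):print(fish(g,(x-267)*512/533,y*.96,.082))
# orange seal ellipse in the scene picture
for q in(f2,f):
    I=q["image"].astype(int)[190:240,235:300];m=((I[:,:,0]-I[:,:,2]>45)&(I[:,:,0]-I[:,:,1]>30)).astype(np.uint8)
    y,x=np.nonzero(m);print(len(x),cv2.fitEllipse(np.stack([x+235,y+190],1).astype(np.float32)))
# predicted seal circle, for lid angles 0 and .1
u=np.array([.953,.302,0]);w=np.array([-.302,.953,0]);J=np.array([.439,-.085,0]);H=J+.053*u+[0,0,.122]
F=192/np.tan(np.radians(f["vertical_fov"])/2)
for a in(0,.06,.12,.3):
    e=-np.cos(a)*u+np.sin(a)*np.array([0,0,1]);c=H+e*.053
    p=[c+.043*(np.cos(s)*e+np.sin(s)*w) for s in np.linspace(0,6.28,60)]
    k=(np.array(f["R"])@np.array(p).T).T+f["t"];k=np.stack([k[:,0]/k[:,2]*F+f["cx"],k[:,1]/k[:,2]*F+f["cy"]],1)
    print(a,cv2.fitEllipse(k.astype(np.float32)))
E
```

```text
[0.5003 0.3331 0.082 ]
[0.6715 0.3368 0.082 ]
[0.5867 0.2521 0.082 ]
209 ((269.4337463378906, 218.55169677734375), (26.96383285522461, 33.833309173583984), 116.42967987060547)
79 ((270.199951171875, 220.05442810058594), (22.487939834594727, 35.059326171875), 91.63029479980469)
0 ((268.60992431640625, 219.1371307373047), (22.65431022644043, 35.48677444458008), 92.62088012695312)
0.06 ((268.6572265625, 218.08827209472656), (20.946313858032227, 35.545387268066406), 92.97671508789062)
0.12 ((268.7140808105469, 216.9853973388672), (19.14591407775879, 35.59908676147461), 93.3033676147461)
0.3 ((268.94036865234375, 213.39822387695312), (13.265792846679688, 35.72842788696289), 94.15961456298828)
```

Lid fits angle 0, and the bowl centre is (0.585, 0.339) by both cameras. Moving over it, then down.

```bash

python3 drive.py '.034 .002 0 0 0 0 0;.034 .002 0 0 0 0 0;.034 .002 0 0 0 0 0;.034 .002 0 0 0 0 0;.034 0 0 0 0 0 0'|sed -n '2p'
python3 drive.py '0 0 .03 0 0 0 0;0 0 .03 0 0 0 0;0 0 .03 0 0 0 0;0 0 .018 0 0 0 0;0 0 0 0 0 0 0'|sed -n '2p'
python3 drive.py '0 0 0 0 0 0 0;0 0 0 0 0 0 0;0 0 0 0 0 0 0;0 0 0 0 0 0 0;0 0 0 0 0 0 0'
```

```text
ee_pos: [0.5849, 0.3372, 0.244]
ee_pos: [0.5813, 0.3345, 0.1307]
clock: 10.27
ee_pos: [0.5851, 0.338, 0.1375]
tool_rot: [0.0, 0.705, 0.709, 0.001]
wrist_force: [-0.8, -1.1, -1.0]
finger_gap: 0.001
gripper_force: 0.0
```

```bash

python3 drive.py '0 0 .01 0 0 0 0;0 0 0 0 0 0 0;0 0 0 0 0 0 0;0 0 0 0 0 0 0;0 0 0 0 0 0 0'|sed -n 2p
python3 drive.py '0 0 0 0 0 0 0;0 0 0 0 0 0 0;0 0 0 0 0 0 0;0 0 0 0 0 0 0;0 0 0 0 0 0 0'|sed -n 2p
python3 drive.py '0 0 0 0 0 0 0;0 0 0 0 0 0 0;0 0 0 0 0 0 0;0 0 0 0 0 0 0;0 0 0 0 0 0 0'|sed -n 2p
python3 drive.py '0 0 0 0 0 0 0;0 0 0 0 0 0 0;0 0 0 0 0 0 0;0 0 0 0 0 0 0;0 0 0 0 0 0 0'|sed -n 2p
python3 drive.py '0 0 0 0 0 0 0;0 0 0 0 0 0 0;0 0 0 0 0 0 0;0 0 0 0 0 0 0;0 0 0 0 0 0 0'|sed -n 2p
python3 drive.py '0 0 0 0 0 0 0;0 0 0 0 0 0 0;0 0 0 0 0 0 0;0 0 0 0 0 0 0;0 0 0 0 0 0 0'|sed -n 2p
python3 drive.py '0 0 0 0 0 0 0;0 0 0 0 0 0 0;0 0 0 0 0 0 0;0 0 0 0 0 0 0;0 0 0 0 0 0 0'
python3 - <<'E'
from plant import env, eyes, readout
import cv2
f=eyes.grab_frame("scene")
cv2.imwrite("pics/end.png",cv2.resize(f["image"][:,:,::-1],(800,600),interpolation=cv2.INTER_CUBIC))
E
```

```text
ee_pos: [0.5841, 0.3378, 0.1256]
ee_pos: [0.5842, 0.3378, 0.1258]
ee_pos: [0.5841, 0.3377, 0.1257]
ee_pos: [0.5841, 0.3377, 0.1258]
ee_pos: [0.5841, 0.3377, 0.1257]
ee_pos: [0.5842, 0.3377, 0.1257]
clock: 13.18
ee_pos: [0.5841, 0.3377, 0.1257]
tool_rot: [-0.0, 0.705, 0.71, 0.0]
wrist_force: [-0.6, -0.1, -0.2]
finger_gap: 0.003
gripper_force: 0.0
```

View pics/end.png

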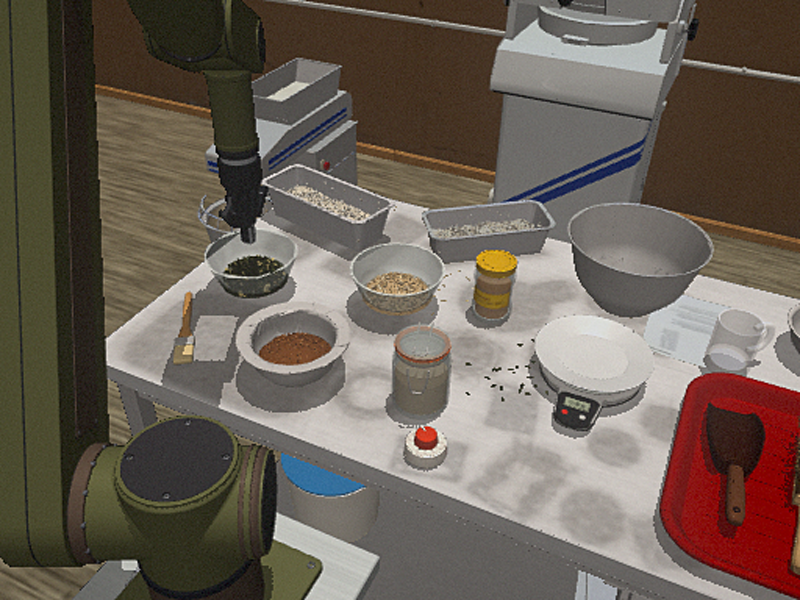

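The fingers point into the middle of the seed bowl (250,240), the jar is shut (421,345), and everything else is where it was.

```bash
python3 -c "
from plant import env, eyes, readout
print(env.close_job())"
```

```text
the job is handed in; nothing more can be done
None
```

The job is handed in: I shut the sugar jar's lid, pressed the white button fully down without touching the red one, and held the fingertips still over the middle of the pumpkin seed bowl for over two seconds, still pointing there; the hand-in gave no verdict.

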